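# Make up the microscopy kit and the flame kit in their trays

### The job

Make up the two kits from the stock standing in a row along the front edge of the bench, before the two grey trays. Microscopy kit, in the tray with three compartments: the slide box flat in the long compartment, the small beaker standing in the larger of the two behind it, the brown dropper bottle standing in the smallest; flame kit, in the tray with two compartments: the spirit lamp standing in the large one, the matchbox flat in the narrow one. Everything rests on the floor of its compartment, the lamp, beaker and bottle are kept upright throughout, and the flask, timer and porcelain jar round the trays are left alone.

Things in the scene. Friction and masses are not known exactly. Their poses are not given: they have to be found in the camera images.
- tray_three: grey tray, three compartments, 146 x 160 mm (x, y), fixed. Origin: centre of its underside, on the bench; +x away from the robot, +y left, turned up to 0.2 rad. Heights over bench: floor 4, rim 12, ribs 10 mm. Compartments, centre (x, y) and clear size (x by y), mm: long at front (-37, 0), 64 x 152; large at left rear (34, 30), 70 x 91; small at right rear (34, -47), 70 x 58
- tray_two: grey tray, two compartments, 114 x 186 mm (x, y), fixed. Origin: centre of its underside, on the bench; +x away from the robot, +y left, turned up to 0.2 rad. Heights over bench: floor 4, rim 12, rib 10 mm. Compartments, centre (x, y) and clear size (x by y), mm: large on the left (0, 37), 106 x 104; narrow on the right (0, -53), 106 x 71
- slide_box: closed dark flat box for microscope slides, 42 mm (x) by 107 mm (y, the long way) by 34 mm high, lying flat with its lid up; lid fixed shut. Its origin is the centre of its underside, z up. About 0.1 kg
- beaker_2: small empty glass beaker, 53 mm outside diameter, 64 mm high, standing upright. Its origin is the centre of its underside, z up. About 0.08 kg
- dropper_1: brown glass dropper bottle, 102 mm high: body 37 mm diameter, straight up to 48 mm, shoulder narrowing to 60 mm; black cap, 24 mm diameter, straight from 61 to 74 mm; brown bulb, 16 mm diameter, to 102 mm, tapering at the top. One rigid piece, can be lifted by body, cap or bulb. Standing upright. Its origin is the centre of its underside, z up. About 0.06 kg
- spirit_lamp: glass spirit lamp, 113 mm high: round glass bowl 80 mm diameter at 22 mm height, narrowing to 27 mm diameter at 60 mm; above it a glass cap, 37 mm diameter and straight from 66 to 85 mm, domed to a point at 113 mm, fixed to the lamp, so that the lamp can be lifted by it. Standing upright. Its origin is the centre of its underside, z up. About 0.16 kg
- matchbox: small yellow and brown matchbox, shut (its tray does not slide), 36 mm (x) by 53 mm (y) by 15 mm high, lying flat. Its origin is the centre of its underside (to 1 mm), z up. About 14 g
- erlenmeyer: bystander, not to be disturbed: small conical flask with a black stopper, 69 mm diameter, 143 mm high, at the left of the trays. Its origin is the centre of its underside
- bench_timer: bystander, not to be disturbed: cream clockwork timer, 62 x 79 x 75 mm high, at the right of the trays. Its origin is the centre of its underside
- cream_jar: bystander, not to be disturbed: white porcelain jar with lid, 63 mm diameter, 86 mm high, at the far left of the stock. Its origin is the centre of its underside
Not all that is in view belongs to the job. Leave any green or turquoise look-alike of the spirit_lamp alone.

How it is judged (in metres and radians):
At the end, for the whole second after the job is handed in: Each thing at rest on the floor of its compartment (underside 1-8 mm above the tray's), tilt under 0.1 rad, centre within (tray x, y, mm) of the compartment's: slide box 13, 24; beaker 13, 22; dropper bottle 19, 12.5; lamp 16, 15; matchbox 36, 19 (x of slide_box in the frame of tray_three between -0.05 and -0.024 m and y of slide_box in the frame of tray_three between -0.024 and 0.024 m and z of slide_box in the frame of tray_three between 0.001 and 0.008 m and angle between each of slide_box, beaker_2, dropper_1, spirit_lamp, matchbox's own z axis and vertical below 0.1 rad and linear speed of each of slide_box, beaker_2, dropper_1, spirit_lamp, matchbox below 0.02 m/s and angular speed of each of slide_box, beaker_2, dropper_1, spirit_lamp, matchbox below 0.2 rad/s and x of beaker_2 in the frame of tray_three between 0.021 and 0.047 m and y of beaker_2 in the frame of tray_three between 0.0085 and 0.0525 m and z of beaker_2 in the frame of tray_three between 0.001 and 0.008 m and x of dropper_1 in the frame of tray_three between 0.015 and 0.053 m and y of dropper_1 in the frame of tray_three between -0.0595 and -0.0345 m and z of dropper_1 in the frame of tray_three between 0.001 and 0.008 m and x of spirit_lamp in the frame of tray_two between -0.016 and 0.016 m and y of spirit_lamp in the frame of tray_two between 0.022 and 0.052 m and z of spirit_lamp in the frame of tray_two between 0.001 and 0.008 m and x of matchbox in the frame of tray_two between -0.036 and 0.036 m and y of matchbox in the frame of tray_two between -0.0725 and -0.0345 m and z of matchbox in the frame of tray_two between 0.001 and 0.008 m); the robot touches nothing.
It fails at once if the conical flask is moved by more than 20 mm or tipped (distance of erlenmeyer from where it was at the start of the episode above 0.02 m or angle between erlenmeyer's own z axis and vertical above 0.3 rad).
It fails at once if the timer is moved by more than 20 mm or tipped (distance of bench_timer from where it was at the start of the episode above 0.02 m or angle between bench_timer's own z axis and vertical above 0.3 rad).
It fails at once if the porcelain jar is moved by more than 20 mm or tipped (distance of cream_jar from where it was at the start of the episode above 0.02 m or angle between cream_jar's own z axis and vertical above 0.3 rad).
It fails at once if the beaker, dropper bottle or spirit lamp is tipped by more than 40 degrees (angle between any of beaker_2, dropper_1, spirit_lamp's own z axis and vertical above 0.7 rad).
It also fails if it takes over 134 s, if anything falls off the work surface, if the arm or the gripper's body presses on something with over 40 N, if the wrist force passes 120 N, or if a joint passes its speed limit or range.

### The arm

A 6-joint arm with a two-finger parallel gripper is mounted at the origin on a cart in front of the work surface, level with it; the furniture and walls round the work are solid. World frame = base frame: x ahead of the robot, y to its left, z up, the work surface at z = 0. Lengths are in mm, angles in rad, forces in N, time in s.
With the tool pointing down it reaches from about 425 to 925 mm from the base axis. Payload 12.5 kg.
Tool frame: the origin (TCP) lies at the very end of the fingers, on their centre line; the grasp point (between the pads) lies 19 mm behind it; z points along the fingers, y is the line along which they close (so a half turn about z gives the same grasp; the last joint's range is limited). The gripper opens to 85 mm and grips with 20 to 120 N. Pads are 22 mm wide; open, the fingers measure 114 mm over their backs; the gripper's body (76 mm by 85 mm) begins 54 mm behind the grasp point. The pads swing forward as they close: fully open they stand 13 mm farther back than shut.
Start: joints at [-1.33, 0.491, 1.559, -0, 1.092, -0.106], TCP at [212.454, -587.799, 231.327] pointing down, gripper open.
Joint ranges: [-3.1, 3.1], [-0.84, 2.19], [0.05, 2.79], [-1.13, 4.28], [0.06, 2.93], [-2.69, 2.69]. Speed limits (rad/s): [2.22, 2.22, 2.79, 3.14, 3.14, 3.14].

### API

Orientations are given as a rotation vector (axis times angle).
In Python, from workcell import env, viewer, order gives the robot as it stands. The module is installed in compiled form; this text tells all that it offers.
- The arm moves only by the shell command python3 -m inch 'ROWS' [FORCE]. ROWS is JSON, a list of rows, each an object with "gripper": the finger opening in mm, from 0 to 85.4; "dp": the shift along the tool's x, y, z in mm, a list of three; "twist": the turn about the tool's z in degrees. A call has 1 to 10 rows; each row shifts and turns the commanded pose from where the row before left it, along the tool's axes as they then stand; what a row does not reach is not made up. A row lasts 1/8 s, in which the tool goes at most 62.5 mm and 10.7 degrees, less where a joint would pass 70% of its speed; a pose out of reach is approached as far as the arm can. A call is refused whole if a number of a shift passes 62.5 or a number of a turn 10.7, either way. A call with a gripper value outside its range is refused whole. The fingers move at their own pace and stop on an object; FORCE is the grip in N (left out, the last holds). Time passes only in rows, so rows that do not move let the fingers close. It gives the time, the measured TCP pose, the force, the opening and the grip force at its end, in the units of the state.
- env.get_state(): the state, without advancing time (a new reading comes with each control period).
- viewer.capture(name): name is "side" or "top"; returns the picture (384x512x3 uint8, red, green, blue); there is no depth.
- viewer.camera_model(name): a dict with "mtx" (3x3 intrinsics, pixels), "origin" and "orientation" of the camera in the world. Camera axes: x right, y up, looking along -z (the intrinsics and any distortion apply to the point x, -y, -z); pixel columns grow to the right and rows downward; lengths in mm; the calibration is good to about 2 mm. A picture is of the moment at which its call begins. camera_model takes no time and is no camera call.
- order.close_job(): hands the job in; it is judged then, once.
The state is a dict: "time_s": time; "joints": joint angles; "dq": joint speeds; "effort": joint torques, N m; "eef_pos": TCP position; "eef_rot": TCP orientation; "wrist_force": force on the tool from outside, world axes, zero at the start; "wrist_torque": the same for the moment, N m; "grip_width": finger opening in mm; "finger_force": force on a finger pad.
Only numpy, scipy, OpenCV 4.12 (cv2) and the standard library are available. Lean on these libraries where they do the work, as an engineer would, in place of code of your own. Each camera call takes 0.05 s, during which the arm holds its last target. There are 200 camera calls.

## Working session

There is one attempt and no reset: what is moved stays moved. The work goes in short steps, Python scripts to look and compute and a shell command to move; the robot and the scene stay as the last step left them, time stands still between calls to the robot, and variables do not carry over. Pictures are saved under pics/ and viewed, at most 14 in all, crops included, and the job is handed in when it is done.

```bash
mkdir -p pics
python3 - <<'E'
from workcell import env, viewer
import cv2,numpy as np
for n in("top","side"):
    im=viewer.capture(n); cv2.imwrite(f"pics/{n}0.png",cv2.cvtColor(im,cv2.COLOR_RGB2BGR)); 
    print(n,{k:np.round(v,3).tolist() if not isinstance(v,(str,dict)) else v for k,v in viewer.camera_model(n).items()})
print(env.get_state())
E
```

```text
top {'mtx': [[353.097, 0.0, 253.665], [0.0, 353.097, 195.505], [0.0, 0.0, 1.0]], 'origin': [433.597, -6.937, 1182.866], 'orientation': [0.069, -0.056, -1.556]}
side {'mtx': [[347.874, 0.0, 260.304], [0.0, 347.874, 190.282], [0.0, 0.0, 1.0]], 'origin': [296.375, 806.629, 793.439], 'orientation': [0.17, -1.169, -2.636]}
{'time_s': 0.1, 'joints': array([-1.32964923e+00,  4.91506420e-01,  1.55938612e+00, -8.75306249e-06,
        1.09169257e+00, -1.05619367e-01]), 'dq': array([ 4.61963142e-04, -1.92699274e-03, -2.45937262e-03,  1.45796233e-03,
        5.61151561e-05, -8.15553873e-04]), 'effort': array([ 4.30373533e-03, -6.19449019e+01, -2.62024927e+01, -8.27395343e-05,
        2.91818076e-03,  2.35481326e-05]), 'eef_pos': array([ 212.37280271, -587.60428389,  230.78256167]), 'eef_rot': array([-3.09351404e+00, -5.41809997e-01,  1.17692165e-04]), 'wrist_force': array([ 0.12270236,  0.46049326, -0.35577434]), 'wrist_torque': array([0.00314403, 0.0433341 , 0.04161588]), 'finger_force': 0.0, 'grip_width': 85.16353134203082}
```

View pics/top0.png

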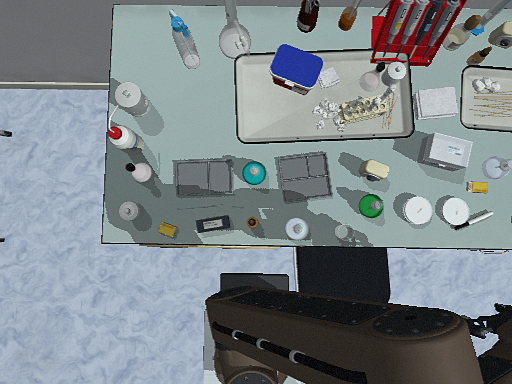

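View pics/side0.png

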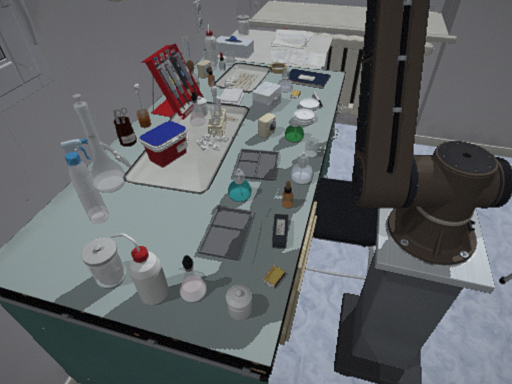

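The top view has these candidates:
- **Lamp:** clear one at (297,229). The turquoise (254,173) and green (371,206) ones are decoys.
- **Dropper:** (252,222). Another brown bottle stands at (480,57), far back.
- **Beaker:** (343,232).
- **Slide box:** (212,224). A dark pen at (475,220) is not it.
- **Matchbox:** (168,229). A yellow box at (478,187) is not in the row.

Trays: tray_three at (304,176), tray_two at (204,177). Bystanders: jar (128,211), flask (140,172), timer (375,169). I'll check these in a close crop.

Run:
```python
import cv2
a=cv2.imread("pics/top0.png")[145:250,150:365]
cv2.imwrite("pics/c1.png",cv2.resize(a,(795,388),interpolation=cv2.INTER_CUBIC))
a=cv2.imread("pics/side0.png")[130:295,195:335]
cv2.imwrite("pics/c2.png",cv2.resize(a,(509,600),interpolation=cv2.INTER_CUBIC))
```

```text
(no output)
```

View pics/c1.png

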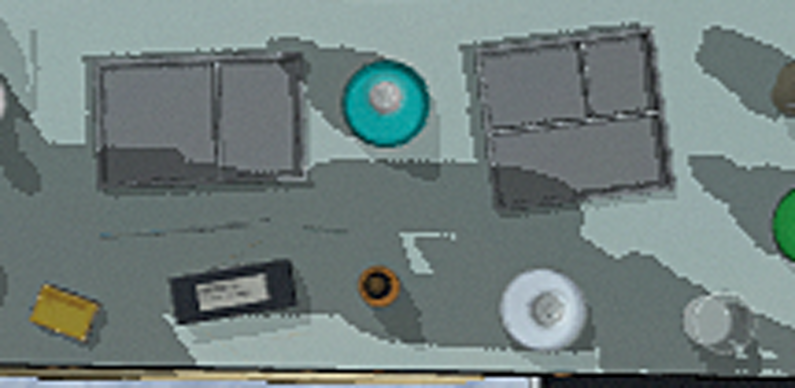

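View pics/c2.png

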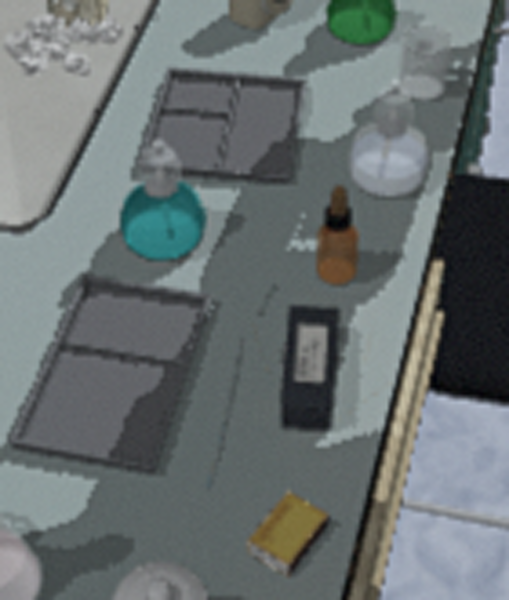

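The crops confirm the choice. Clear lamp: bowl about (543,310), cap (549,308). Dropper (378,286), beaker (707,320), slide box (233,292), matchbox (63,312). Now the numbers.

```bash
cat > h.py <<'E'
import cv2,numpy as np
from scipy.spatial.transform import Rotation as R
from workcell import env,viewer
def cast(n,uv,z):
    m=viewer.camera_model(n);K=np.array(m["mtx"]);o=np.array(m["origin"])
    uv=np.atleast_2d(uv).astype(float)
    d=np.c_[(uv[:,0]-K[0,2])/K[0,0],-(uv[:,1]-K[1,2])/K[1,1],-np.ones(len(uv))]
    d=R.from_rotvec(m["orientation"]).apply(d)
    return o+d*((z-o[2])/d[:,2])[:,None]
def proj(n,p):
    m=viewer.camera_model(n);K=np.array(m["mtx"])
    q=R.from_rotvec(m["orientation"]).inv().apply(np.atleast_2d(p)-np.array(m["origin"]))
    return np.c_[K[0,2]+K[0,0]*q[:,0]/-q[:,2],K[1,2]-K[1,1]*q[:,1]/-q[:,2]]
def blob(mask,box):
    x0,y0,x1,y1=box;m=np.zeros(mask.shape,np.uint8);m[y0:y1,x0:x1]=mask[y0:y1,x0:x1]
    m=cv2.morphologyEx(m,cv2.MORPH_CLOSE,np.ones((3,3)))
    c=max(cv2.findContours(m,0,1)[0],key=cv2.contourArea);return c
E
python3 - <<'E'
from h import *
a=cv2.imread("pics/top0.png");h=cv2.cvtColor(a,cv2.COLOR_BGR2HSV);H,S,V=cv2.split(h)
def rep(n,mask,box,z,view="top"):
    c=blob(mask.astype(np.uint8),box);r=cv2.boxPoints(cv2.minAreaRect(c))
    p=cast(view,r,z)[:,:2];e=np.diff(np.r_[p,p[:1]],axis=0);i=0 if np.hypot(*e[0])>np.hypot(*e[1]) else 1
    M=cv2.moments(c)
    print(n,"rectpx",r.round(1).tolist(),"\n  ctr",p.mean(0).round(1),"cen",cast(view,[M['m10']/M['m00'],M['m01']/M['m00']],z)[0,:2].round(1),"sides",np.hypot(*e[:2].T).round(1),"long ang",np.degrees(np.arctan2(e[i,1],e[i,0])).round(1))
print("S tray",S[176,190],S[180,300],"bench",S[195,270],S[150,260],S[210,180], V[176,190],V[195,270])
tr=(S<16)&(V<130)
rep("tray2",tr,(165,150,240,203),12);rep("tray3",tr,(268,145,338,207),12)
rep("match",(H>15)&(H<32)&(S>110),(150,215,185,242),15)
rep("slide",(V<75)|((S<40)&(V>120)),(192,208,236,238),34)
rep("slide_dark",(V<60),(192,208,236,238),34)
rep("drop",(S>110)&(H<22),(240,212,264,234),48)
rep("lamp",(V>185)&(S<30),(280,215,312,242),22)
# hand-picked: cap of lamp, bulb of dropper, beaker in the crop
f=lambda x,y:(150+x/3.698-.36,145+y/3.695-.36)
print("lamp cap",cast("top",f(549,308),85)[0],"bulb",cast("top",f(378,285),95)[0],"beaker rim",cast("top",f(703,321),64)[0], cast("top",f(733,323),2)[0])
g=lambda x,y:(195+x/3.636-.36,130+y/3.636-.36)
print("side: lampbowl",cast("side",g(390,158),22)[0],"cap",cast("side",g(396,118),76)[0],"drop cap",cast("side",g(338,218),68)[0],"dropbody",cast("side",g(338,255),25)[0],"beaker base",cast("side",g(421,90),2)[0])
print("jar",cast("top",(127.5,209),86)[0],"timer",cast("top",(375,168),75)[0],"flask",cast("top",(131,167),143)[0],"turq",cast("top",f(386,103),22)[0],"green",cast("top",(371,206),22)[0])
print("edge front",cast("top",(300,246),0)[0])
E
```

```text
S tray 13 17 bench 34 30 32 119 106
tray2 rectpx [[181.1999969482422, 188.0], [222.5, 159.89999389648438], [233.1999969482422, 175.6999969482422], [191.89999389648438, 203.6999969482422]] 
  ctr [570.8 159. ] cen [577.1 144.4] sides [166.5  64.5] long ang -54.6
tray3 rectpx [[277.79998779296875, 161.39999389648438], [325.3999938964844, 153.8000030517578], [331.79998779296875, 194.3000030517578], [284.29998779296875, 201.89999389648438]] 
  ctr [ 588.7 -166.6] cen [ 562.5 -167. ] sides [161.5 137.5] long ang -80.1
match rectpx [[157.8000030517578, 231.3000030517578], [161.5, 221.39999389648438], [176.3000030517578, 227.0], [172.60000610351562, 236.8000030517578]] 
  ctr [411.5 287.5] cen [411.8 288.3] sides [34.4 52.6] long ang -109.5
slide rectpx [[194.0, 214.0], [235.0, 214.0], [235.0, 237.0], [194.0, 237.0]] 
  ctr [425.9 128.8] cen [420.3 128.9] sides [133.5  74.3] long ang -89.2
slide_dark rectpx [[195.5, 220.1999969482422], [228.0, 214.8000030517578], [230.10000610351562, 227.3000030517578], [197.60000610351562, 232.6999969482422]] 
  ctr [431.3 134.4] cen [431.6 133.9] sides [1
[... 379 characters left out ...]
 ] bulb [439.29028087   6.9531638   95.        ] beaker rim [ 412.810031  -269.7032055   64.       ] [ 410.25733485 -311.14376902    2.        ]
side: lampbowl [ 419.14051259 -138.09241131   22.        ] cap [ 416.29490594 -131.1598599    76.        ] drop cap [439.30300952  10.10936312  68.        ] dropbody [437.13330703  10.3792119   25.        ] beaker base [ 412.34497686 -282.53953805    2.        ]
jar [473.49942215 395.05418685  86.        ] timer [ 614.31009456 -379.30285782   75.        ] flask [596.75007565 369.05862758 143.        ] turq [602.61318563   3.10288312  22.        ] green [ 496.85143878 -382.38587813   22.        ]
edge front [ 361.86242728 -152.8154002     0.        ]
```

Run:
```python
from h import *
a=cv2.imread("pics/top0.png");H,S,V=cv2.split(cv2.cvtColor(a,cv2.COLOR_BGR2HSV))
for n,box,sz in(("two",(168,152,238,200),(114,186)),("three",(268,145,338,207),(146,160))):
  for t in(18,22,25):
    m=((S<t)&(V<150)).astype(np.uint8);x0,y0,x1,y1=box
    mm=np.zeros_like(m);mm[y0:y1,x0:x1]=m[y0:y1,x0:x1]
    mm=cv2.morphologyEx(mm,cv2.MORPH_CLOSE,np.ones((3,3)));mm=cv2.morphologyEx(mm,cv2.MORPH_OPEN,np.ones((5,5)))
    c=max(cv2.findContours(mm,0,1)[0],key=cv2.contourArea)
    p=cast("top",c[:,0],12)[:,:2].astype(np.float32);r=cv2.minAreaRect(p);print(n,t,[np.round(v,1) for v in r],sz)
  k=cv2.resize(a[y0-4:y1+6,x0-4:x1+6],None,fx=8,fy=8,interpolation=cv2.INTER_NEAREST)
  cv2.imwrite(f"pics/t{n}.png",k)
w=[cv2.imread(f"pics/t{n}.png") for n in("two","three")]
h=max(i.shape[0] for i in w)
im=np.hstack([cv2.copyMakeBorder(i,0,h-i.shape[0],0,0,0) for i in w]);print(im.shape)
f=800/im.shape[1];cv2.imwrite("pics/t.png",cv2.resize(im,None,fx=f,fy=f));print(f)
```

```text
two 18 [array([586.3, 170.9]), array([104.7, 177.9]), np.float64(5.6)] (114, 186)
two 22 [array([586.9, 172. ]), array([116.6, 189.2]), np.float64(3.0)] (114, 186)
two 25 [array([582.9, 170.1]), array([128.4, 194.4]), np.float64(1.8)] (114, 186)
three 18 [array([ 590. , -173.4]), array([144.5, 153.3]), np.float64(0.7)] (146, 160)
three 22 [array([ 592.7, -167. ]), array([149.3, 163.2]), np.float64(7.5)] (146, 160)
three 25 [array([ 592.4, -166.4]), array([149.7, 164.6]), np.float64(7.5)] (146, 160)
(576, 1280, 3)
0.625
```

View pics/t.png

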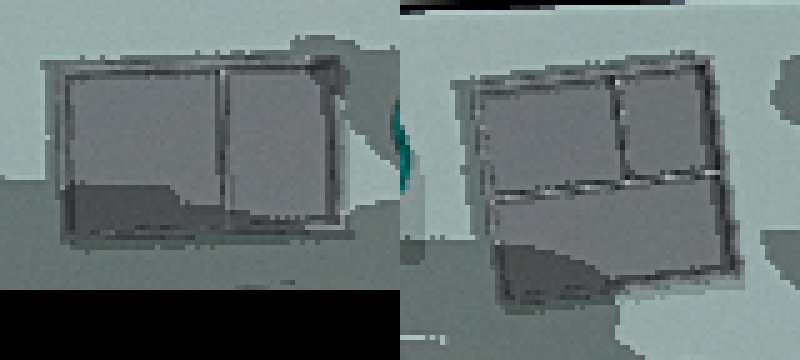

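The enlarged crop shows the outer rim corners. Tray two: (58,65), (340,58), (343,230), (64,240). Tray three: (475,83), (713,55), (740,272), (500,305). I'll cast those at rim height and list the target points.

Run:
```python
from h import *
A=lambda q,o:np.array([(o[0]+x/5-.5,o[1]+y/5-.5) for x,y in q])
T={}
for n,q,o,sz in(("two",[(58,65),(340,58),(343,230),(64,240)],(164,148),(114,186)),("three",[(75,83),(313,55),(340,272),(100,305)],(264,141),(146,160))):
    p=cast("top",A(q,o),12)[:,:2]; hx,hy=sz[0]/2,sz[1]/2
    m=np.array([(hx,hy),(hx,-hy),(-hx,-hy),(-hx,hy)])
    c=p.mean(0);U,_,Vt=np.linalg.svd((p-c).T@m);r=U@np.diag([1,np.linalg.det(U@Vt)])@Vt
    T[n]=(c,r);print(n,c.round(1),"yaw",np.arctan2(r[1,0],r[0,0]).round(3),"resid",((p-c)@r-m).round(1).tolist())
for n,t,v in(("slide","three",(-37,0)),("beaker","three",(34,30)),("drop","three",(34,-47)),("lamp","two",(0,37)),("match","two",(0,-53))):
    print(n,(T[t][0]+T[t][1]@v).round(1))
s=env.get_state();print(R.from_rotvec(s["eef_rot"]).as_matrix().round(3))
```

```text
two [586.5 171.1] yaw 0.046 resid [[2.2, 2.1], [0.7, -1.5], [-1.1, -0.4], [-1.8, -0.3]]
three [ 594.1 -166.8] yaw 0.131 resid [[1.2, -0.4], [1.2, -1.3], [0.3, 0.4], [-2.8, 1.3]]
slide [ 557.4 -171.6]
beaker [ 623.9 -132.6]
drop [ 634.  -208.9]
lamp [584.8 208.1]
match [588.9 118.2]
[[ 0.94   0.34  -0.   ]
 [ 0.34  -0.94   0.001]
 [ 0.    -0.001 -1.   ]]
```

```bash
python3 - <<'E'
from h import *
f=lambda x,y:(150+x/3.698-.36,145+y/3.695-.36)
print("beaker base",cast("top",f(712,321),0)[0],"rim",cast("top",f(721,321),64)[0])
E
python3 -m inch '[{"twist":-10},{"twist":-10},{"twist":-10},{"twist":-10},{"twist":-10},{"twist":-10},{"twist":-10},{"dp":[30,30,0]},{"dp":[40,25,0]},{"dp":[40,25,0]}]' 30
python3 -c "
import cv2;a=cv2.imread('pics/top0.png')[215:245,325:365];cv2.imwrite('pics/bk.png',cv2.resize(a,None,fx=15,fy=15,interpolation=cv2.INTER_CUBIC))"
```

```text
beaker base [ 411.73767191 -292.81594637    0.        ] rim [ 413.03072676 -284.99241757   64.        ]invalid input
```

View pics/bk.png

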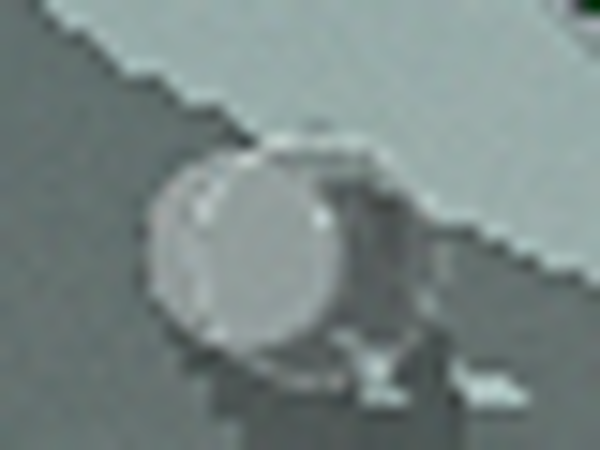

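The crop shows the beaker's base ring at about (342.5,231.7) and its rim at about (345.3,231.8). That puts its axis near (412,-287). The move was refused, so every row needs all its fields.

```bash
python3 -m inch '[{"gripper":85,"dp":[0,0,0],"twist":-10},{"gripper":85,"dp":[0,0,0],"twist":-10},{"gripper":85,"dp":[0,0,0],"twist":-10},{"gripper":85,"dp":[0,0,0],"twist":-10},{"gripper":85,"dp":[0,0,0],"twist":-10},{"gripper":85,"dp":[0,0,0],"twist":-10},{"gripper":85,"dp":[0,0,0],"twist":-10},{"gripper":85,"dp":[30,30,0],"twist":0},{"gripper":85,"dp":[40,30,0],"twist":0},{"gripper":85,"dp":[40,30,0],"twist":0}]' 30
```

```text
time_s: 1.35
eef_pos: [303.3, -476.7, 230.9]
eef_rot: [-2.224, -2.218, -0.0]
wrist_force: [1.1, 0.0, -0.1]
grip_width: 84.4
finger_force: 0.0
```

```bash
python3 -m inch '[{"gripper":85,"dp":[38,22,0],"twist":0},{"gripper":85,"dp":[38,22,0],"twist":0},{"gripper":85,"dp":[38,22,0],"twist":0},{"gripper":85,"dp":[38,22,0],"twist":0},{"gripper":85,"dp":[38,22,0],"twist":0},{"gripper":85,"dp":[0,0,40],"twist":0},{"gripper":85,"dp":[0,0,40],"twist":0},{"gripper":85,"dp":[0,0,40],"twist":0},{"gripper":85,"dp":[0,0,0],"twist":0},{"gripper":85,"dp":[0,0,0],"twist":0}]'
python3 - <<'E'
from h import *
print(proj("top",[(412,-287,64),(412,-287,0)]),proj("side",[(412,-287,64),(412,-287,0)]))
a=viewer.capture("side")[:,:,::-1][115:185,280:360]; b=viewer.capture("top")[:,:,::-1][195:265,310:390]
cv2.imwrite("pics/g1.png",np.hstack([cv2.resize(a,(400,350),interpolation=2),cv2.resize(b,(400,350),interpolation=2)]))
E
```

```text
time_s: 2.6
eef_pos: [413.5, -288.6, 112.3]
eef_rot: [2.223, 2.218, -0.0]
wrist_force: [0.2, -0.2, -0.1]
grip_width: 84.8
finger_force: 0.0
[[345.25160284 231.85253849]
 [340.42463216 231.40958437]] [[312.26069774 140.18379771]
 [310.6680954  154.16433438]]
```

View pics/g1.png

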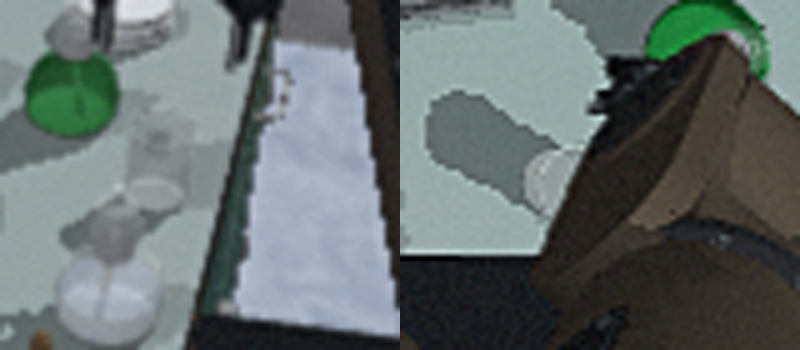

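The side view puts the beaker's base centre at (310,153.5), against a predicted (310.7,154.2). The estimate holds, so descend and grip.

```bash
python3 -m inch '[{"gripper":85,"dp":[0,-1,36],"twist":0},{"gripper":85,"dp":[0,0,30],"twist":0},{"gripper":85,"dp":[0,0,20],"twist":0},{"gripper":85,"dp":[0,0,0],"twist":0},{"gripper":45,"dp":[0,0,0],"twist":0},{"gripper":45,"dp":[0,0,0],"twist":0},{"gripper":45,"dp":[0,0,0],"twist":0},{"gripper":45,"dp":[0,0,0],"twist":0},{"gripper":45,"dp":[0,0,0],"twist":0},{"gripper":45,"dp":[0,0,0],"twist":0}]' 30
```

```text
time_s: 3.95
eef_pos: [412.5, -288.7, 26.6]
eef_rot: [2.222, 2.217, -0.0]
wrist_force: [-1.4, -0.5, 8.9]
grip_width: 50.9
finger_force: 29.8
```

```bash
python3 -m inch '[{"gripper":45,"dp":[0,0,-5],"twist":0},{"gripper":45,"dp":[0,0,-15],"twist":0},{"gripper":45,"dp":[0,0,-30],"twist":0},{"gripper":45,"dp":[0,0,-30],"twist":0},{"gripper":45,"dp":[0,0,0],"twist":0},{"gripper":45,"dp":[0,0,0],"twist":0}]'
python3 - <<'E'
from h import *
a=viewer.capture("side")[:,:,::-1][100:180,270:360]
cv2.imwrite("pics/g2.png",cv2.resize(a,None,fx=6,fy=6,interpolation=2))
E
```

```text
time_s: 4.7
eef_pos: [412.0, -288.1, 105.3]
eef_rot: [2.224, 2.219, -0.0]
wrist_force: [-0.1, 0.4, -2.0]
grip_width: 50.9
finger_force: 31.6
```

View pics/g2.png

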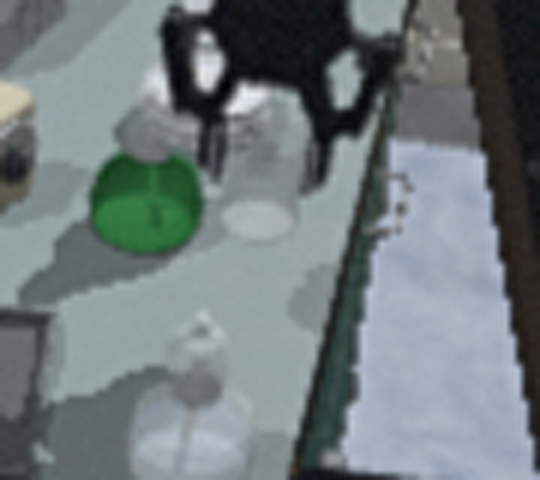

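```bash
python3 -c "
from h import *
print(cast('side',(270+258/6-.4,100+220/6-.4),79))"
python3 -m inch '[{"gripper":45,"dp":[27,35,0],"twist":0},{"gripper":45,"dp":[27,35,0],"twist":0},{"gripper":45,"dp":[27,35,0],"twist":0},{"gripper":45,"dp":[27,36,0],"twist":0},{"gripper":45,"dp":[27,36,0],"twist":0},{"gripper":45,"dp":[25,36,0],"twist":0},{"gripper":45,"dp":[0,0,25],"twist":0},{"gripper":45,"dp":[0,0,25],"twist":0},{"gripper":45,"dp":[0,0,0],"twist":0},{"gripper":45,"dp":[0,0,0],"twist":0}]'
```

```text
[[ 412.73709311 -290.27288379   79.        ]]
time_s: 6.0
eef_pos: [625.6, -128.9, 55.4]
eef_rot: [-2.224, -2.219, 0.0]
wrist_force: [0.0, -0.2, -1.1]
grip_width: 51.0
finger_force: 31.6
```

```bash
python3 -m inch '[{"gripper":45,"dp":[0,0,14],"twist":0},{"gripper":45,"dp":[0,0,7],"twist":0},{"gripper":45,"dp":[0,0,3],"twist":0},{"gripper":45,"dp":[0,0,0],"twist":0},{"gripper":58,"dp":[0,0,0],"twist":0},{"gripper":72,"dp":[0,0,0],"twist":0},{"gripper":72,"dp":[0,0,0],"twist":0},{"gripper":72,"dp":[0,0,-20],"twist":0},{"gripper":72,"dp":[0,0,-40],"twist":0},{"gripper":72,"dp":[0,0,-60],"twist":0}]'
python3 -m inch '[{"gripper":85,"dp":[50,-50,0],"twist":0},{"gripper":85,"dp":[50,-50,0],"twist":0},{"gripper":85,"dp":[30,-50,0],"twist":0},{"gripper":85,"dp":[0,-30,0],"twist":0},{"gripper":85,"dp":[0,0,0],"twist":0}]'
python3 - <<'E'
from h import *
a=viewer.capture("side")[:,:,::-1]
cv2.imwrite("pics/side1.png",a)
cv2.imwrite("pics/g3.png",cv2.resize(a[125:215,200:340],None,fx=5,fy=5,interpolation=2))
E
```

```text
time_s: 7.25
eef_pos: [624.9, -128.6, 152.7]
eef_rot: [-2.223, -2.218, 0.002]
wrist_force: [0.6, 0.1, 0.3]
grip_width: 72.0
finger_force: 0.0
time_s: 7.88
eef_pos: [456.1, -9.5, 152.8]
eef_rot: [2.223, 2.219, 0.001]
wrist_force: [0.2, 0.7, 0.3]
grip_width: 84.9
finger_force: 0.0
```

View pics/g3.png

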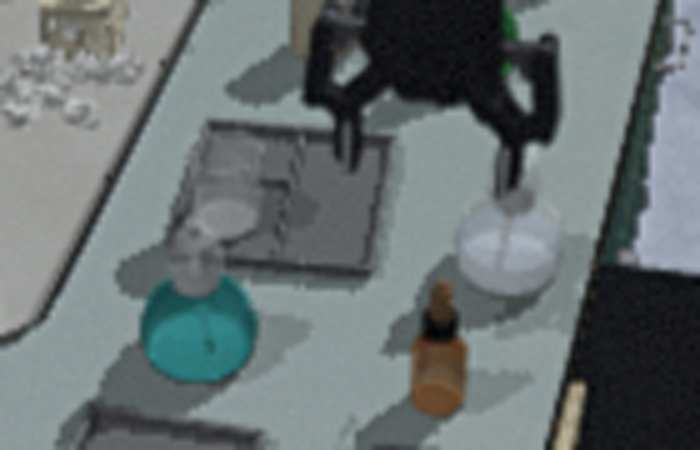

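The beaker stands in the left rear compartment (base about (225,215) in the crop), upright. Next, the dropper at (439,8).

```bash
python3 -m inch '[{"gripper":85,"dp":[18,-17,0],"twist":0},{"gripper":85,"dp":[0,0,0],"twist":0},{"gripper":85,"dp":[0,0,35],"twist":0},{"gripper":85,"dp":[0,0,35],"twist":0},{"gripper":85,"dp":[0,0,32],"twist":0},{"gripper":85,"dp":[0,0,0],"twist":0},{"gripper":60,"dp":[0,0,0],"twist":0},{"gripper":40,"dp":[0,0,0],"twist":0},{"gripper":30,"dp":[0,0,0],"twist":0},{"gripper":15,"dp":[0,0,0],"twist":0}]' 25
python3 -m inch '[{"gripper":15,"dp":[0,0,0],"twist":0},{"gripper":15,"dp":[0,0,0],"twist":0},{"gripper":15,"dp":[0,0,0],"twist":0}]'
```

```text
time_s: 9.18
eef_pos: [439.3, 8.2, 50.4]
eef_rot: [-2.223, -2.218, 0.002]
wrist_force: [-8.7, -0.6, 19.9]
grip_width: 29.2
finger_force: 25.3
time_s: 9.55
eef_pos: [439.3, 8.2, 50.4]
eef_rot: [-2.223, -2.219, 0.002]
wrist_force: [-9.0, -0.9, 18.8]
grip_width: 29.5
finger_force: 25.3
```

Width 29.5 mm with an upward force means the tips are on the shoulder. Reopen, go 10 mm higher and close on the cap.

```bash
python3 -m inch '[{"gripper":50,"dp":[0,0,0],"twist":0},{"gripper":50,"dp":[0,0,0],"twist":0},{"gripper":50,"dp":[0,0,-11],"twist":0},{"gripper":50,"dp":[0,0,0],"twist":0},{"gripper":15,"dp":[0,0,0],"twist":0},{"gripper":15,"dp":[0,0,0],"twist":0},{"gripper":15,"dp":[0,0,0],"twist":0},{"gripper":15,"dp":[0,0,0],"twist":0},{"gripper":15,"dp":[0,0,0],"twist":0}]'
```

```text
time_s: 10.68
eef_pos: [440.2, 8.1, 60.3]
eef_rot: [-2.224, -2.219, 0.001]
wrist_force: [-1.6, -0.5, 5.3]
grip_width: 21.9
finger_force: 23.4
```

```bash
python3 -m inch '[{"gripper":15,"dp":[0,0,-10],"twist":0},{"gripper":15,"dp":[0,0,-30],"twist":0},{"gripper":15,"dp":[0,0,-40],"twist":0},{"gripper":15,"dp":[0,0,-20],"twist":0},{"gripper":15,"dp":[-36,32,0],"twist":0},{"gripper":15,"dp":[-36,32,0],"twist":0},{"gripper":15,"dp":[-36,32,0],"twist":0},{"gripper":15,"dp":[-36,32,0],"twist":0},{"gripper":15,"dp":[-36,32,0],"twist":0},{"gripper":15,"dp":[-37,33,0],"twist":0}]'
python3 -m inch '[{"gripper":15,"dp":[0,0,0],"twist":0},{"gripper":15,"dp":[0,0,30],"twist":0},{"gripper":15,"dp":[0,0,30],"twist":0},{"gripper":15,"dp":[0,0,10],"twist":0},{"gripper":15,"dp":[0,0,0],"twist":0},{"gripper":15,"dp":[0,0,0],"twist":0}]'
python3 - <<'E'
from h import *
a=viewer.capture("side")[:,:,::-1]
cv2.imwrite("pics/g4.png",cv2.resize(a[95:185,200:320],None,fx=5,fy=5,interpolation=2))
t=(634,-209)
print(proj("side",[(*t,30),(*t,4),(626,-131,4)]))
E
```

```text
time_s: 11.92
eef_pos: [633.6, -210.5, 160.8]
eef_rot: [-2.224, -2.219, 0.0]
wrist_force: [0.5, -0.3, 0.3]
grip_width: 22.3
finger_force: 23.8
time_s: 12.68
eef_pos: [633.4, -209.4, 91.7]
eef_rot: [2.223, 2.218, 0.001]
wrist_force: [-0.4, -0.1, -0.4]
grip_width: 22.2
finger_force: 24.0
[[249.17933402 150.11982962]
 [249.35787716 155.72121007]
 [245.08103323 168.40225605]]
```

View pics/g4.png

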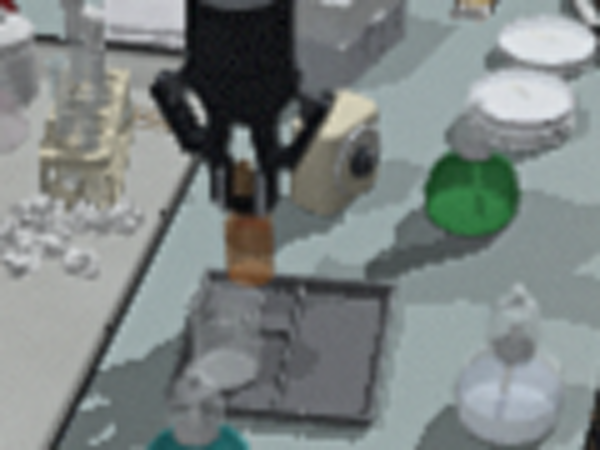

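The dropper hangs upright, bottom at about (250,150), which matches the prediction. Lower, release, then go for the lamp at (421,-137).

```bash
python3 -m inch '[{"gripper":15,"dp":[0,0,15],"twist":0},{"gripper":15,"dp":[0,0,9],"twist":0},{"gripper":15,"dp":[0,0,3],"twist":0},{"gripper":15,"dp":[0,0,0],"twist":0},{"gripper":15,"dp":[0,0,0],"twist":0}]'
python3 -m inch '[{"gripper":30,"dp":[0,0,0],"twist":0},{"gripper":45,"dp":[0,0,0],"twist":0},{"gripper":45,"dp":[0,0,0],"twist":0},{"gripper":50,"dp":[0,0,-20],"twist":0},{"gripper":50,"dp":[0,0,-40],"twist":0},{"gripper":50,"dp":[0,0,-50],"twist":0},{"gripper":80,"dp":[18,-53,0],"twist":0},{"gripper":80,"dp":[18,-53,0],"twist":0},{"gripper":80,"dp":[18,-53,0],"twist":0},{"gripper":80,"dp":[18,-53,0],"twist":0}]'
python3 -m inch '[{"gripper":80,"dp":[0,0,0],"twist":0},{"gripper":80,"dp":[0,0,0],"twist":0}]'
python3 - <<'E'
from h import *
a=viewer.capture("side")[:,:,::-1]
cv2.imwrite("pics/g5.png",cv2.resize(a[100:210,200:350],None,fx=5,fy=5,interpolation=2))
E
```

```text
time_s: 13.35
eef_pos: [632.9, -209.6, 64.3]
eef_rot: [2.223, 2.218, -0.0]
wrist_force: [-5.0, 0.2, 13.9]
grip_width: 22.3
finger_force: 26.6
time_s: 14.6
eef_pos: [419.6, -136.3, 174.4]
eef_rot: [2.223, 2.218, 0.001]
wrist_force: [0.1, -0.3, -0.5]
grip_width: 79.8
finger_force: 0.0
time_s: 14.85
eef_pos: [422.0, -137.4, 174.5]
eef_rot: [2.222, 2.217, 0.001]
wrist_force: [0.6, -0.0, -0.3]
grip_width: 80.2
finger_force: 0.0
```

View pics/g5.png

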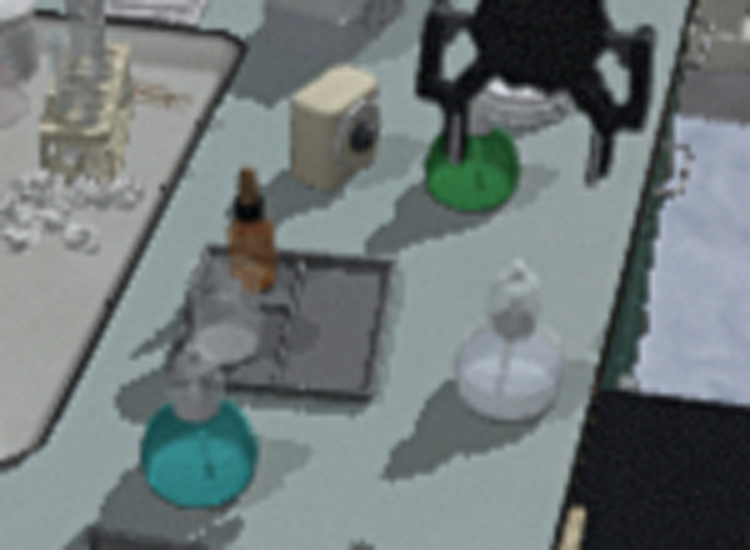

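The dropper stands in the small compartment but may lean slightly: bulb (247,175), base (256,283). I'll check that by numbers.

Run:
```python
from h import *
def an(im,box,n):
    H,S,V=cv2.split(cv2.cvtColor(im,cv2.COLOR_RGB2HSV));x0,y0,x1,y1=box
    for y in range(y0,y1):
        r=np.where(((S[y,x0:x1]>90)&(H[y,x0:x1]<20))|(V[y,x0:x1]<50))[0]
        if len(r): print(y,r.min()+x0,r.max()+x0,end=" | ")
    print()
s=viewer.capture("side");an(s,(238,128,260,165),"side")
s0=cv2.cvtColor(cv2.imread("pics/side0.png"),cv2.COLOR_BGR2RGB);an(s0,(278,175,300,212),"s0")
t=viewer.capture("top");an(t,(305,145,340,190),"top")
p=(633,-209.5);print(proj("side",[(*p,4),(*p,106),(*p,30)]).round(1),proj("top",[(*p,4),(*p,30),(*p,100)]).round(1),proj("side",[(439,8,0),(439,8,102)]).round(1))
cv2.imwrite("pics/g6.png",cv2.resize(np.hstack([s[125:165,230:275],t[145:185,300:345]])[:,:,::-1],None,fx=8,fy=8,interpolation=2))
```

```text
134 249 249 | 135 248 249 | 136 248 249 | 137 248 249 | 138 248 250 | 139 248 250 | 140 247 251 | 141 247 252 | 142 247 251 | 143 247 251 | 144 247 253 | 145 246 253 | 146 246 253 | 147 246 253 | 148 246 253 | 149 246 253 | 150 246 254 | 151 249 257 | 152 250 257 | 153 250 254 | 154 247 254 | 155 248 254 | 156 249 254 | 157 250 253 | 
182 287 288 | 183 287 289 | 184 287 289 | 185 287 289 | 186 286 289 | 187 285 290 | 188 285 290 | 189 285 290 | 190 285 290 | 191 284 290 | 192 284 291 | 193 283 292 | 194 283 292 | 195 283 292 | 196 283 292 | 197 283 292 | 198 283 292 | 199 283 292 | 200 283 292 | 201 283 292 | 202 282 292 | 203 282 292 | 204 283 292 | 205 283 292 | 206 284 291 | 207 285 289 | 
154 323 324 | 155 324 324 | 156 305 310 | 157 306 325 | 158 319 325 | 159 317 325 | 160 316 324 | 161 315 325 | 162 314 325 | 163 307 325 | 164 313 325 | 165 313 326 | 166 313 326 | 167 313 326 | 168 313 322 | 169 308 326 | 170 308 320 | 171 327 327 | 172 327 327 | 173 327 327 | 174 325 327 | 175 319 321 | 176 309 327 | 177 305 327 | 178 307 328 | 179 328 328 | 180 328 328 | 181 328 328 | 182 328 328 | 186 329 329 | 187 329 329 | 188 329 329 | 
[[249.6 155.7]
 [248.9 132.8]
 [249.5 150.1]] [[317.3 165.2]
 [318.7 163.9]
 [322.6 160. ]] [[286.8 204.7]
 [288.4 180.9]]
```

View pics/g6.png

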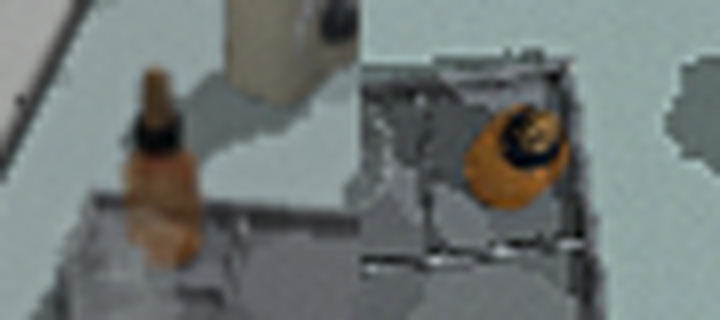

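Tip and base columns agree with the upright prediction to about a pixel (lean under 0.05). The dropper is fine. Now grip the lamp by its cap.

```bash
python3 -m inch '[{"gripper":80,"dp":[1,-1,40],"twist":0},{"gripper":80,"dp":[0,0,40],"twist":0},{"gripper":80,"dp":[0,0,32],"twist":0},{"gripper":80,"dp":[0,0,0],"twist":0},{"gripper":60,"dp":[0,0,0],"twist":0},{"gripper":48,"dp":[0,0,0],"twist":0},{"gripper":28,"dp":[0,0,0],"twist":0},{"gripper":28,"dp":[0,0,0],"twist":0},{"gripper":28,"dp":[0,0,0],"twist":0},{"gripper":28,"dp":[0,0,0],"twist":0}]' 35
```

```text
time_s: 16.25
eef_pos: [420.4, -136.1, 62.4]
eef_rot: [2.223, 2.218, 0.001]
wrist_force: [-2.6, -0.7, 8.3]
grip_width: 35.5
finger_force: 34.0
```

```bash
python3 -m inch '[{"gripper":28,"dp":[0,0,-10],"twist":0},{"gripper":28,"dp":[0,0,-30],"twist":0},{"gripper":28,"dp":[0,0,-40],"twist":0},{"gripper":28,"dp":[0,0,-40],"twist":0},{"gripper":28,"dp":[0,0,-20],"twist":0},{"gripper":28,"dp":[20,5,0],"twist":0},{"gripper":28,"dp":[34,10,0],"twist":0},{"gripper":28,"dp":[40,20,0],"twist":0},{"gripper":28,"dp":[40,20,0],"twist":0},{"gripper":28,"dp":[40,20,0],"twist":0}]'
python3 -m inch '[{"gripper":28,"dp":[40,20,0],"twist":0},{"gripper":28,"dp":[40,20,0],"twist":0},{"gripper":28,"dp":[40,25,0],"twist":0},{"gripper":28,"dp":[30,15,0],"twist":0},{"gripper":28,"dp":[20,10,0],"twist":0},{"gripper":28,"dp":[0,0,0],"twist":0},{"gripper":28,"dp":[0,0,40],"twist":0},{"gripper":28,"dp":[0,0,40],"twist":0},{"gripper":28,"dp":[0,0,20],"twist":0},{"gripper":28,"dp":[0,0,0],"twist":0}]'
```

```text
time_s: 17.5
eef_pos: [495.8, 39.4, 202.2]
eef_rot: [2.223, 2.218, 0.001]
wrist_force: [0.4, -0.9, -1.3]
grip_width: 35.7
finger_force: 35.5
time_s: 18.75
eef_pos: [585.0, 206.9, 100.5]
eef_rot: [-2.224, -2.217, 0.004]
wrist_force: [0.0, -0.1, -0.6]
grip_width: 35.4
finger_force: 35.5
```

```bash
python3 -m inch '[{"gripper":28,"dp":[0,0,18],"twist":0},{"gripper":28,"dp":[0,0,11],"twist":0},{"gripper":28,"dp":[0,0,5],"twist":0},{"gripper":28,"dp":[0,0,0],"twist":0},{"gripper":28,"dp":[0,0,0],"twist":0}]'
python3 -m inch '[{"gripper":42,"dp":[0,0,0],"twist":0},{"gripper":60,"dp":[0,0,0],"twist":0},{"gripper":60,"dp":[0,0,0],"twist":0},{"gripper":60,"dp":[0,0,-20],"twist":0},{"gripper":60,"dp":[0,0,-40],"twist":0},{"gripper":60,"dp":[0,0,-50],"twist":0},{"gripper":80,"dp":[-25,-50,0],"twist":-4},{"gripper":80,"dp":[-25,-50,0],"twist":-4},{"gripper":80,"dp":[-25,-50,0],"twist":-3},{"gripper":80,"dp":[0,0,0],"twist":0}]'
python3 - <<'E'
from h import *
s=env.get_state();M=R.from_rotvec(s["eef_rot"]).as_matrix();print(M.round(3)[:2],"to slide:",(M.T@(np.array([431.5,134.2,10])-s["eef_pos"])).round(1))
# lamp & slide check from the current side picture
im=viewer.capture("side");cv2.imwrite("pics/side2.png",im[:,:,::-1]);V=im.max(2)
c=blob((V<60).astype(np.uint8),(262,210,295,255));r=cv2.minAreaRect(c);print(r,cast("side",r[0],17)[0])
print(proj("side",[(431.5,134.2,17),(431.5,134.2,34)]))
E
```

```text
time_s: 19.38
eef_pos: [586.0, 207.8, 67.5]
eef_rot: [2.224, 2.219, 0.0]
wrist_force: [0.4, 0.4, -1.4]
grip_width: 35.4
finger_force: 35.5
time_s: 20.62
eef_pos: [438.8, 121.7, 177.7]
eef_rot: [-2.001, -2.421, 0.001]
wrist_force: [0.9, -0.1, 0.3]
grip_width: 80.0
finger_force: 0.0
[[-0.188  0.982 -0.001]
 [ 0.982  0.188 -0.   ]] to slide: [ 13.7  -4.6 167.7]
((279.0, 244.0), (6.0, 12.0), 90.0) [422.27540169 186.44884034  17.        ]
[[280.14986094 229.96805998]
 [280.34535856 226.09682876]]
```

```bash
python3 -m inch '[{"gripper":80,"dp":[14,-5,0],"twist":0},{"gripper":80,"dp":[0,0,40],"twist":0},{"gripper":80,"dp":[0,0,40],"twist":0},{"gripper":80,"dp":[0,0,40],"twist":0},{"gripper":80,"dp":[0,0,25],"twist":0},{"gripper":80,"dp":[0,0,12],"twist":0},{"gripper":80,"dp":[0,0,10],"twist":0},{"gripper":80,"dp":[0,0,0],"twist":0},{"gripper":60,"dp":[0,0,0],"twist":0},{"gripper":50,"dp":[0,0,0],"twist":0}]' 40
python3 -m inch '[{"gripper":35,"dp":[0,0,0],"twist":0},{"gripper":35,"dp":[0,0,0],"twist":0},{"gripper":35,"dp":[0,0,0],"twist":0},{"gripper":35,"dp":[0,0,0],"twist":0}]'
```

```text
time_s: 21.92
eef_pos: [434.3, 135.8, 10.9]
eef_rot: [2.001, 2.421, 0.001]
wrist_force: [-0.6, 0.8, -0.8]
grip_width: 50.0
finger_force: 0.0
time_s: 22.42
eef_pos: [434.1, 135.7, 10.9]
eef_rot: [2.001, 2.421, 0.001]
wrist_force: [-1.4, -0.6, 7.5]
grip_width: 41.0
finger_force: 39.4
```

```bash
python3 -m inch '[{"gripper":35,"dp":[0,0,-10],"twist":0},{"gripper":35,"dp":[0,0,-35],"twist":0},{"gripper":35,"dp":[0,0,-45],"twist":0},{"gripper":35,"dp":[0,0,-40],"twist":3.3},{"gripper":35,"dp":[-41,10,0],"twist":0},{"gripper":35,"dp":[-41,10,0],"twist":0},{"gripper":35,"dp":[-41,10,0],"twist":0},{"gripper":35,"dp":[-41,10,0],"twist":0},{"gripper":35,"dp":[-41,10,0],"twist":0},{"gripper":35,"dp":[-41,10,0],"twist":0}]'
python3 -m inch '[{"gripper":35,"dp":[-41,11,0],"twist":0},{"gripper":35,"dp":[-41,11,0],"twist":0},{"gripper":35,"dp":[0,0,0],"twist":0},{"gripper":35,"dp":[0,0,40],"twist":0},{"gripper":35,"dp":[0,0,40],"twist":0},{"gripper":35,"dp":[0,0,0],"twist":0},{"gripper":35,"dp":[0,0,0],"twist":0}]'
python3 - <<'E'
from h import *
s=env.get_state();M=R.from_rotvec(s["eef_rot"]).as_matrix();print(M.round(3)[:2],"to target:",(M.T@(np.array([558,-178,15])-s["eef_pos"])).round(1))
a=viewer.capture("side")[:,:,::-1];b=viewer.capture("top")[:,:,::-1]
cv2.imwrite("pics/side3.png",a)
cv2.imwrite("pics/g7.png",np.hstack([cv2.resize(a[100:240,195:325],(390,420),interpolation=2),cv2.resize(b[140:240,240:340],(400,420),interpolation=2)]))
E
```

```text
time_s: 23.68
eef_pos: [526.0, -101.6, 141.0]
eef_rot: [2.07, 2.363, 0.0]
wrist_force: [1.0, -0.2, -1.2]
grip_width: 41.3
finger_force: 40.9
time_s: 24.55
eef_pos: [558.9, -178.5, 61.8]
eef_rot: [2.069, 2.363, 0.0]
wrist_force: [0.5, 0.1, -0.5]
grip_width: 40.8
finger_force: 41.1
[[-0.132  0.991  0.001]
 [ 0.991  0.132 -0.001]] to target: [ 0.6 -0.9 46.8]
```

View pics/g7.png

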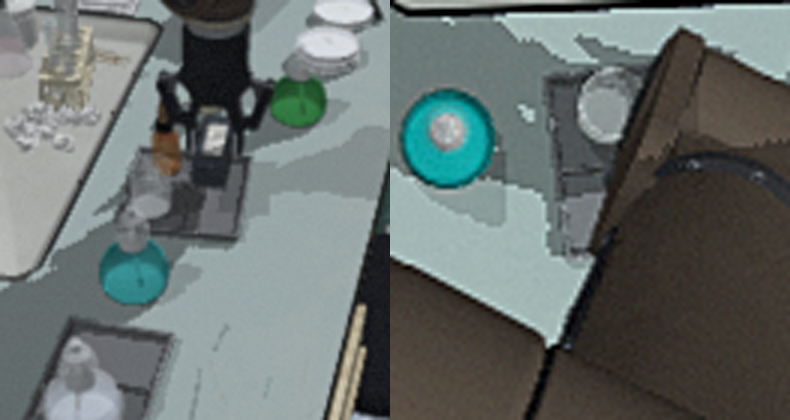

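The slide box hangs level over the front compartment, and the lamp stands in tray two's large compartment. Lower, and release with a narrow opening because the beaker is near.

```bash
python3 -m inch '[{"gripper":35,"dp":[1,-1,20],"twist":0},{"gripper":35,"dp":[0,0,16],"twist":0},{"gripper":35,"dp":[0,0,7],"twist":0},{"gripper":35,"dp":[0,0,3],"twist":0},{"gripper":35,"dp":[0,0,0],"twist":0},{"gripper":35,"dp":[0,0,0],"twist":0}]'
python3 -m inch '[{"gripper":47,"dp":[0,0,0],"twist":0},{"gripper":51,"dp":[0,0,0],"twist":0},{"gripper":51,"dp":[0,0,0],"twist":0},{"gripper":51,"dp":[0,0,-15],"twist":0},{"gripper":51,"dp":[0,0,-35],"twist":0},{"gripper":51,"dp":[0,0,-50],"twist":0},{"gripper":51,"dp":[0,0,-30],"twist":0},{"gripper":60,"dp":[45,-28,0],"twist":5},{"gripper":60,"dp":[45,-28,0],"twist":5},{"gripper":60,"dp":[45,-22,0],"twist":5}]'
python3 -m inch '[{"gripper":60,"dp":[45,-10,0],"twist":5},{"gripper":60,"dp":[45,0,0],"twist":5},{"gripper":60,"dp":[45,0,0],"twist":2},{"gripper":60,"dp":[45,0,0],"twist":0},{"gripper":60,"dp":[45,0,0],"twist":0},{"gripper":60,"dp":[40,0,0],"twist":0},{"gripper":60,"dp":[0,0,0],"twist":0},{"gripper":60,"dp":[0,0,0],"twist":0}]'
cat >> h.py <<'E'
def go(p):
    s=env.get_state();M=R.from_rotvec(s["eef_rot"]).as_matrix();print("yaw",np.degrees(np.arctan2(M[1,0],M[0,0])).round(1),"to:",(M.T@(np.array(p)-s["eef_pos"])).round(1))
E
python3 - <<'E'
from h import *
go((411.7,288,2))
b=viewer.capture("top");cv2.imwrite("pics/top1.png",b[:,:,::-1])
V=b.max(2);c=blob((V<60).astype(np.uint8),(280,170,338,210));r=cv2.minAreaRect(c);p=cast("top",cv2.boxPoints(r),38)[:,:2]
print(r,p.mean(0),"want 558,-179; px",proj("top",(558,-179,38)))
s=viewer.capture("side");H,S,V=cv2.split(cv2.cvtColor(s,cv2.COLOR_RGB2HSV))
c=blob(((H>15)&(H<32)&(S>110)).astype(np.uint8),(258,255,292,295));r=cv2.minAreaRect(c);print(r,cast("side",r[0],12)[0])
E
```

```text
time_s: 25.4
eef_pos: [557.4, -177.8, 15.0]
eef_rot: [2.07, 2.363, 0.0]
wrist_force: [-2.2, 0.4, 6.6]
grip_width: 41.1
finger_force: 41.7
time_s: 26.65
eef_pos: [472.3, -46.2, 145.4]
eef_rot: [2.364, 2.068, 0.001]
wrist_force: [0.4, 0.7, -0.5]
grip_width: 59.8
finger_force: 0.0
time_s: 27.65
eef_pos: [535.5, 207.9, 144.7]
eef_rot: [2.564, 1.815, -0.0]
wrist_force: [0.4, -0.6, -0.7]
grip_width: 60.0
finger_force: 0.0
yaw 70.6 to: [  34.4 -143.4  142.7]
((306.1336669921875, 178.83663940429688), (6.865756988525391, 21.990324020385742), 84.2894058227539) [ 581.74237239 -167.27815338] want 558,-179; px [[309.72015163 186.12281791]]
((273.9256591796875, 274.8040466308594), (12.670991897583008, 17.20465087890625), 35.53767776489258) [411.4689602  286.76407845  12.        ]
```

```bash
python3 -m inch '[{"gripper":62,"dp":[8,-36,0],"twist":0},{"gripper":62,"dp":[8,-36,0],"twist":0},{"gripper":62,"dp":[9,-36,0],"twist":0},{"gripper":62,"dp":[9,-35,0],"twist":0},{"gripper":62,"dp":[0,0,40],"twist":0},{"gripper":62,"dp":[0,0,40],"twist":0},{"gripper":62,"dp":[0,0,35],"twist":0},{"gripper":62,"dp":[0,0,15],"twist":0},{"gripper":62,"dp":[0,0,8],"twist":0},{"gripper":62,"dp":[0,0,0],"twist":0}]' 20
python3 -m inch '[{"gripper":62,"dp":[0,0,3],"twist":0},{"gripper":50,"dp":[0,0,0],"twist":0},{"gripper":44,"dp":[0,0,0],"twist":0},{"gripper":30,"dp":[0,0,0],"twist":0},{"gripper":30,"dp":[0,0,0],"twist":0},{"gripper":30,"dp":[0,0,0],"twist":0},{"gripper":30,"dp":[0,0,0],"twist":0}]'
```

```text
time_s: 29.0
eef_pos: [412.6, 287.7, 6.7]
eef_rot: [2.565, 1.814, 0.001]
wrist_force: [-0.4, 1.1, 0.0]
grip_width: 62.1
finger_force: 0.0
time_s: 29.88
eef_pos: [412.5, 287.9, 3.6]
eef_rot: [2.564, 1.815, 0.001]
wrist_force: [-0.1, 0.3, 5.6]
grip_width: 37.1
finger_force: 20.2
```

```bash
python3 -m inch '[{"gripper":30,"dp":[0,0,-10],"twist":0},{"gripper":30,"dp":[0,0,-40],"twist":0},{"gripper":30,"dp":[0,0,-50],"twist":-10.7},{"gripper":30,"dp":[0,0,-35],"twist":-10.7},{"gripper":30,"dp":[-42,0,0],"twist":0},{"gripper":30,"dp":[-42,0,0],"twist":0},{"gripper":30,"dp":[-42,0,0],"twist":0},{"gripper":30,"dp":[-38,20,0],"twist":0},{"gripper":30,"dp":[0,40,0],"twist":0},{"gripper":30,"dp":[0,40,0],"twist":0}]'
python3 -m inch '[{"gripper":30,"dp":[0,40,0],"twist":0},{"gripper":30,"dp":[0,28,0],"twist":0},{"gripper":30,"dp":[0,0,0],"twist":0},{"gripper":30,"dp":[0,0,0],"twist":0}]'
python3 - <<'E'
from h import *
go((589,118,9))
s=viewer.capture("side");cv2.imwrite("pics/side4.png",s[:,:,::-1]);H,S,V=cv2.split(cv2.cvtColor(s,cv2.COLOR_RGB2HSV))
c=blob(((H>15)&(H<32)&(S>100)).astype(np.uint8),(200,100,300,260));print(cv2.minAreaRect(c));e=env.get_state()["eef_pos"];print(e,proj("side",e))
E
```

```text
time_s: 31.12
eef_pos: [519.1, 126.7, 139.1]
eef_rot: [2.184, 2.258, 0.001]
wrist_force: [-1.2, 0.4, -0.7]
grip_width: 36.7
finger_force: 20.4
time_s: 31.62
eef_pos: [584.9, 129.6, 138.4]
eef_rot: [-2.182, -2.259, 0.001]
wrist_force: [-1.3, 0.6, -0.6]
grip_width: 37.0
finger_force: 20.4
yaw 92.0 to: [-11.7   3.8 129.4]
((227.0, 186.0), (12.0, 12.0), 90.0)
[584.89834217 129.65309438 138.45554299] [[229.04402216 189.01611179]]
```

```bash
python3 -m inch '[{"gripper":30,"dp":[-13,3,0],"twist":0},{"gripper":30,"dp":[0,0,0],"twist":0},{"gripper":30,"dp":[0,0,40],"twist":0},{"gripper":30,"dp":[0,0,40],"twist":0},{"gripper":30,"dp":[0,0,30],"twist":0},{"gripper":30,"dp":[0,0,13],"twist":0},{"gripper":30,"dp":[0,0,6],"twist":0},{"gripper":30,"dp":[0,0,0],"twist":0},{"gripper":30,"dp":[0,0,0],"twist":0}]'
```

```text
time_s: 32.8
eef_pos: [589.8, 116.8, 10.3]
eef_rot: [2.182, 2.259, 0.002]
wrist_force: [-0.9, 0.5, 0.3]
grip_width: 37.0
finger_force: 20.4
```

```bash
python3 -m inch '[{"gripper":30,"dp":[0,0,2],"twist":0},{"gripper":30,"dp":[0,0,0],"twist":0},{"gripper":44,"dp":[0,0,0],"twist":0},{"gripper":50,"dp":[0,0,0],"twist":0},{"gripper":50,"dp":[0,0,0],"twist":0},{"gripper":50,"dp":[0,0,-20],"twist":0},{"gripper":50,"dp":[0,0,-40],"twist":0},{"gripper":50,"dp":[0,0,-50],"twist":0},{"gripper":50,"dp":[0,0,-40],"twist":0},{"gripper":50,"dp":[-50,-50,0],"twist":0}]'
python3 -m inch '[{"gripper":50,"dp":[-50,-50,0],"twist":0},{"gripper":50,"dp":[-60,0,0],"twist":0},{"gripper":50,"dp":[-60,0,0],"twist":0},{"gripper":50,"dp":[-60,0,0],"twist":0},{"gripper":50,"dp":[-60,0,0],"twist":0},{"gripper":50,"dp":[-60,0,0],"twist":0},{"gripper":50,"dp":[-60,-40,0],"twist":0},{"gripper":50,"dp":[-60,-40,0],"twist":0},{"gripper":50,"dp":[0,0,0],"twist":0}]'
python3 - <<'E'
from h import *
a=viewer.capture("side")[:,:,::-1];b=viewer.capture("top")[:,:,::-1]
cv2.imwrite("pics/side5.png",a);cv2.imwrite("pics/top5.png",b)
print("expected px top",proj("top",[(627,-131,4),(633,-209,52),(558,-179,38),(586,208,26),(590,117,19)]).round(1).tolist())
o=np.zeros((600,800,3),np.uint8)
t=b[148:205,168:338];o[:268]=cv2.resize(t,(800,268),interpolation=2)
q=a[125:265,185:325];o[268:600,:332]=cv2.resize(q,(332,332),interpolation=2)
q=a[125:185,215:285];o[268:600,400:787]=cv2.resize(q,(387,332),interpolation=2)
cv2.imwrite("pics/f.png",o)
E
```

```text
time_s: 34.05
eef_pos: [549.1, 72.0, 160.0]
eef_rot: [2.176, 2.259, 0.008]
wrist_force: [0.4, -1.0, -1.2]
grip_width: 49.8
finger_force: 0.0
time_s: 35.17
eef_pos: [446.4, -384.0, 157.1]
eef_rot: [2.188, 2.254, -0.001]
wrist_force: [-0.3, 1.0, -0.2]
grip_width: 50.0
finger_force: 0.0
expected px top [[294.0, 166.6], [319.7, 162.7], [309.7, 186.1], [192.0, 176.5], [219.7, 176.0]]
```

View pics/f.png

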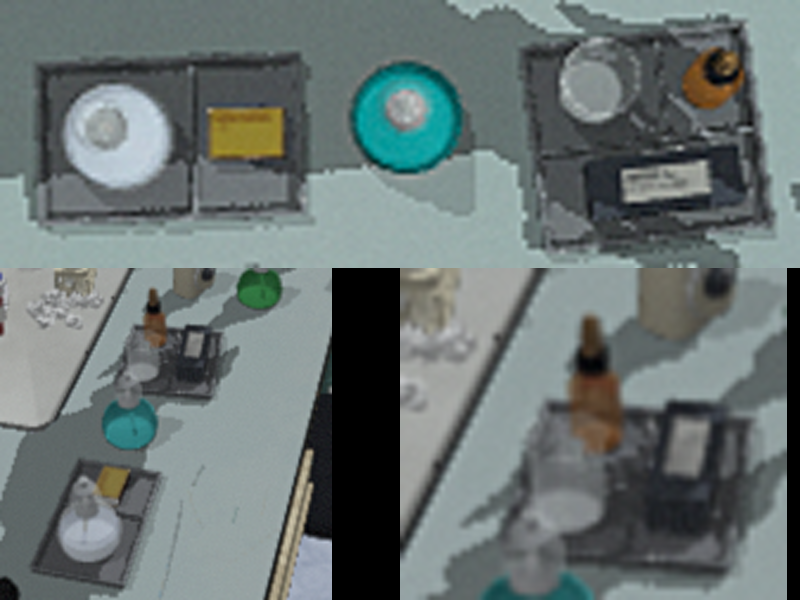

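The final view shows all five seated:
- **Lamp:** bowl (193,177).
- **Matchbox:** (220,176).
- **Slide box:** (308,186), with gaps of about 8-10 mm to the rib and wall.
- **Beaker:** base (295,167).
- **Dropper:** (319,165).

All are within 1-2 px of plan, and the robot is clear of everything, so I'm handing in.

```bash
python3 -c "
from workcell import order
print(order.close_job())"
```

```text
the job is handed in; nothing more can be done
None
```

Both kits are made up and the job is handed in at about 35 s of robot time; all five items looked upright and in their compartments in the last pictures, but the hand-in returned no verdict.

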